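# Find the inspected case and send it to dispatch

## Robot

A 7-joint arm with a two-finger parallel gripper is mounted at the origin on a cart in front of the work surface, level with it; the furniture and walls round the work are solid. World frame = base frame: x ahead of the robot, y to its left, z up, the work surface at z = 0. Lengths are in mm, angles in rad, forces in N, time in s.
With the tool pointing down it reaches from about 400 to 875 mm from the base axis. Payload 4.4 kg.
Tool frame: the origin (TCP) lies on the centre line of the jaws, within the pads' length; the fingertips stand 25 mm ahead of it and the grasp point (between the pads) lies 6 mm ahead of it; x points along the fingers, y is the direction in which the jaws open and shut, and the axes are right-handed (so a half turn about x gives the same grasp; the last joint's range is limited). The gripper opens to 85 mm and grips with 20 to 120 N. Pads are 22 mm wide; open, the fingers measure 114 mm over their backs; the gripper's body (76 mm by 85 mm) begins 54 mm behind the grasp point. The pads swing forward as they close: fully open they stand 13 mm farther back than shut.
Start: joints at [1.114, 0.628, 0.038, 1.517, -0.027, 0.996, -0.02], TCP at [247.63, -600.996, 256.313] pointing down, gripper open.
Joint ranges: [-3.06, 3.06], [-0.37, 2.12], [-1.25, 1.32], [0.18, 2.47], [-1.1, 4.24], [0.23, 1.98], [-2.94, 2.94]. Speed limits (rad/s): [2.57, 2.57, 3.14, 3.14, 3.14, 3.14, 3.14].

## Interface

Orientations are given as [roll, pitch, yaw] about the fixed x, y, z axes, in that order (R = Rz(yaw) Ry(pitch) Rx(roll)).
In Python, from cell import * gives the robot as it stands. The module is installed in compiled form; this text tells all that it offers.
- The arm moves only by the tool jog_arm, never from a script. Its argument "series" is a list of rows, each a list of 3 entries, a list of its own where there are three numbers: the turn, a rotation vector about the tool's x, y, z in degrees, then the shift along the tool's x, y, z in mm, then the gripper's target within -1 to 1 (shut at 1, half-way at 0, fully open at -1). In form: [[[rx, ry, rz], [dx, dy, dz], hand], ...]. A call has 1 to 8 rows; each row shifts and turns the commanded pose from where the row before left it, along the tool's axes as they then stand; what a row does not reach is not made up. A row lasts 1/8 s, in which the tool goes at most 62.5 mm and 10.7 degrees, less where a joint would pass 70% of its speed; a pose out of reach is approached as far as the arm can. A call is refused whole if a number of a shift passes 62.5 or a number of a turn 10.7, either way. A call with a gripper value outside its range is refused whole. The fingers move at their own pace and stop on an object; the grip force is fixed at half the most. Time passes only in rows, so rows that do not move let the fingers close. It gives the time, the measured TCP pose, the force and the opening at its end, in the units of the state.
- read_state(): the state, without advancing time (a new reading comes with each control period).
- get_image(name): name is "scene" or "top"; returns a dict with "img" (480x640x3 uint8, red, green, blue), "range_z" (480x640 float32, mm along the optical axis (not along the pixel's ray), 0 where there is no reading), "fovy" (degrees; the focal length in pixels is half the picture's height over the tangent of half this angle, whatever the lens; pixels are square), "cx", "cy" (the principal point, pixels), "cam_to_world" (4x4, takes a point from camera to world coordinates). Camera axes: x right, y up, looking along -z (the intrinsics and any distortion apply to the point x, -y, -z); pixel columns grow to the right and rows downward; lengths in mm; the calibration is good to about 2 mm. A picture is of the moment at which its call begins.
- finish_job(): hands the job in, once; it reports no verdict.
The state is a dict: "clock": time; "qpos": joint angles; "qd": joint speeds; "tau": joint torques, N m; "eef_pos": TCP position; "tool_rot": TCP orientation; "force": force on the tool from outside, world axes, zero at the start; "torque": the same for the moment, N m; "width": finger opening in mm.
Only numpy, scipy, OpenCV 4.12 (cv2) and the standard library are available. Lean on these libraries where they do the work, as an engineer would, in place of code of your own. Each camera call takes 0.05 s, during which the arm holds its last target. There are 200 camera calls.

## Task

Two look-alike module cases stand on the bench, and only one has the round inspection seal on its underside. Without gripping or lifting anything, push each case over backwards, away from you, so that both lie on their backs with their undersides turned to you; then push the sealed one, still lying on its back, into the dispatch dock until it is fully home against the end stop. Leave the other case lying where you tipped it and the other things on the bench undisturbed.

Things in the scene. Friction and masses are not known exactly. Their poses are not given: they have to be found in the camera images.
- case_1: one of two outwardly identical closed grey cases, 64 mm deep (x) x 100 mm wide (y) x 110 mm tall (z), 0.36 to 0.55 kg, mass centre in the middle; loose, at first upright on two 3 mm rubber skids. Origin: centre of the underside; +z to the lid, +x to the back. The smooth front (two latches, blank card) faces the robot within 0.22 rad; lying, it slides when pushed with 2 to 4 N
- case_2: the other case, the same in every size and axis. Either, once on its back, has +z pointing away from the robot and +x down; it is then 64 mm high, 110 mm long and 100 mm wide, and its origin is the centre of the upright face towards the robot, 32 mm above the bench
- seal (a point): centre of the round seal (48 mm dark disc with a pale tick) on the pale underside of the one case that has it, 16 mm to -y of that case's origin; out of sight until that case is tipped. Both undersides also carry a small blank grey rectangle (20 x 24 mm) on the +y side
- case_1_heel (a point): middle of the rear lower edge of case_1 (32 mm to +x of its origin). Pushed back near the top, the case pivots on this edge without sliding, is balanced at about 0.53 rad and then falls by itself onto its back; the edge stays on the bench
- case_2_heel (a point): middle of the rear lower edge of case_2, likewise
- dock: dispatch dock of bent aluminium, fixed to the bench: side walls 28 mm high, 124 mm apart inside, reaching 55 mm from the 50 mm high end stop, then a 26 mm flared mouth; no floor. Origin: on the bench under the middle of the stop's face; +x from mouth to stop, within 0.16 rad of straight ahead. A case home on its back has its origin 110 mm to -x of this and its z along this x
- attenuator: small black block with a dial, 24 x 68 x 29 mm, loose bystander left of the dock; origin under its centre
- tape_roll: roll of tan tape, 104 mm across, 25 mm high, loose bystander near the front of the bench; origin under its centre
- sfp_module: small metal plug-in module, 69 x 14 x 11 mm, loose bystander right of the dock; origin under its centre
- click_cleaner: white and blue pen-like cleaner, 15 x 174 x 15 mm (long in y), loose bystander at the front right; origin under its centre
- cassette: white cleaner cassette with a thumb lever, 64 x 118 x 37 mm, loose bystander at the left; origin under its centre
Things that resemble listed ones, but are neither listed nor needed, are in the scene too. Leave any orange look-alike of the case_1 alone.

How it is judged (in metres and radians):
On the way, in this order (a step that is already met when the one before it is completed fails the run):
1. both cases lie on their backs on the bench, undersides turned to the robot (angle between each of case_1, case_2's own x axis and vertical above 2.9 rad and height (world z) of each of case_1_heel, case_2_heel below 0.012 m and angle between the z axis of each of case_1, case_2 and the x axis of dock, either way round below 0.8 rad), for 0.2 s.
2. the sealed case is fully home in the dock (x of case_1 in the frame of dock above -0.118 m and y of case_1 in the frame of dock between -0.02 and 0.02 m), for 0.2 s.
At the end, for the whole second after the job is handed in: Both cases rest flat on their backs (within 0.24 rad), undersides to the robot (within 0.8 rad of the dock's direction). The sealed one (case_1) is in the dock, square within 0.15 rad, its lid end within 8 mm of the end stop. The other's pivot edge is within 60 mm of its start (all of step 2 and angle between each of case_1, case_2's own x axis and vertical above 2.9 rad and height (world z) of each of case_1_heel, case_2_heel below 0.012 m and x of case_1 in the frame of dock below -0.1 m and angle between the z axis of case_1 and the x axis of dock, either way round below 0.15 rad and distance of case_2_heel from where it was at the start of the episode below 0.06 m and linear speed of each of case_1, case_2 below 0.02 m/s and angle between the z axis of case_2 and the x axis of dock, either way round below 0.8 rad); the robot touches nothing.
It fails at once if a case is lifted: its rear lower edge leaves the bench by more than 20 mm (height (world z) of any of case_1_heel, case_2_heel above 0.02 m).
It fails at once if a bystander is moved more than 25 mm (distance of any of attenuator, tape_roll, sfp_module, click_cleaner, cassette from where it was at the start of the episode above 0.025 m).
It also fails if it takes over 64 s, if anything falls off the work surface, if the arm or the gripper's body presses on something with over 40 N, if the wrist force passes 120 N, or if a joint passes its speed limit or range.

## Working session

There is one attempt and no reset: what is moved stays moved. The work goes in short steps, Python scripts to look and compute and a tool call to move; the robot and the scene stay as the last step left them, time stands still between calls to the robot, and variables do not carry over. Pictures are saved under pics/ and viewed, about 8 in all and at most 12, crops included, and the job is handed in when it is done.

Besides the shell and the picture viewer there is one more tool, called after "Emit:" by a JSON object that holds its "method" and its "body". jog_arm: Moves the arm, as the interface text tells. Its arguments: {"type":"object","properties":{"series":{"type":"array"}},"required":["series"]}

```bash
mkdir -p pics; cat > h.py <<'E'
from cell import *
import numpy as np, cv2
def snap(n,f):
    d=get_image(n); cv2.imwrite(f'pics/{f}.png',d['img'][:,:,::-1]); np.savez(f'{f}.npz',**d); return d
def cloud(d):
    f=240/np.tan(np.radians(d['fovy'])/2); v,u=np.mgrid[0:480,0:640]; z=d['range_z']
    P=np.stack([(u-d['cx'])/f*z,-(v-d['cy'])/f*z,-z,np.ones_like(z)],-1)
    return (P@np.array(d['cam_to_world']).T)[...,:3]
E
python3 - <<'E'
from h import *
for n in('top','scene'):
    d=snap(n,n+'0'); print(n,[k for k in d],d['fovy'],d['cx'],d['cy'],np.round(d['cam_to_world'],3).tolist())
    print(cloud(d)[60:480:120,80:640:120].round().tolist())
a=[cv2.imread(f'pics/{n}0.png') for n in('top','scene')]
print(read_state())
E
```

```text
top ['img', 'range_z', 'fovy', 'cx', 'cy', 'cam_to_world'] 46.2694282822329 322.66326086732664 239.92241930560485 [[-0.001, 0.994, -0.108, 405.438], [-1.0, -0.001, 0.006, -63.761], [0.006, 0.108, 0.994, 1507.851], [0.0, 0.0, 0.0, 1.0]]
[[[1368.0, 896.0, -663.0], [915.0, 189.0, 361.0], [876.0, -66.0, 449.0], [1030.0, -379.0, 104.0], [939.0, -601.0, 309.0]], [[887.0, 893.0, -707.0], [731.0, 259.0, 12.0], [732.0, -66.0, 6.0], [730.0, -391.0, 16.0], [729.0, -713.0, 23.0]], [[410.0, 886.0, -742.0], [408.0, 254.0, 3.0], [408.0, -66.0, 1.0], [407.0, -386.0, 4.0], [407.0, -705.0, 7.0]], [[-52.0, 863.0, -736.0], [-56.0, 401.0, -747.0], [101.0, -66.0, 21.0], [-57.0, -535.0, -745.0], [-58.0, -1004.0, -744.0]]]
scene ['img', 'range_z', 'fovy', 'cx', 'cy', 'cam_to_world'] 57.33837696117354 321.9367512827552 242.13863923312195 [[0.829, 0.39, -0.402, -59.019], [-0.56, 0.59, -0.582, -984.455], [0.011, 0.707, 0.707, 1143.168], [0.0, 0.0, 0.0, 1.0]]
[[[107.0, 783.0, 490.0], [544.0, 792.0, 389.0], [1213.0, 899.0, 203.0], [1470.0, 329.0, 345.0], [1028.0, -423.0, 705.0]], [[-58.0, 903.0, -45.0], [458.0, 
[... 307 characters left out ...]
747.0, -939.0, -4.0]]]
{'clock': 0.1, 'qpos': array([ 1.11419671,  0.62922211,  0.03846001,  1.51827823, -0.02700922,
        0.99630313, -0.02000854]), 'qd': array([ 4.72689542e-05, -2.92304662e-03,  3.85941903e-04, -2.77310156e-03,
        6.33829534e-04,  2.67911165e-04, -4.14000029e-04]), 'tau': array([ 3.78317811e-03, -5.64529288e+01,  1.23086940e+00, -1.93969578e+01,
        1.13309413e-02,  5.51993988e-03, -3.74165296e-06]), 'eef_pos': array([ 247.42729983, -600.50158662,  255.49845122]), 'tool_rot': array([-1.56083194,  1.5691038 ,  1.9715342 ]), 'force': array([-0.27334846,  0.19497721, -0.37615943]), 'torque': array([0.00836578, 0.03567429, 0.01606498]), 'width': 85.09845835837613}
```

View both.

View pics/top0.png

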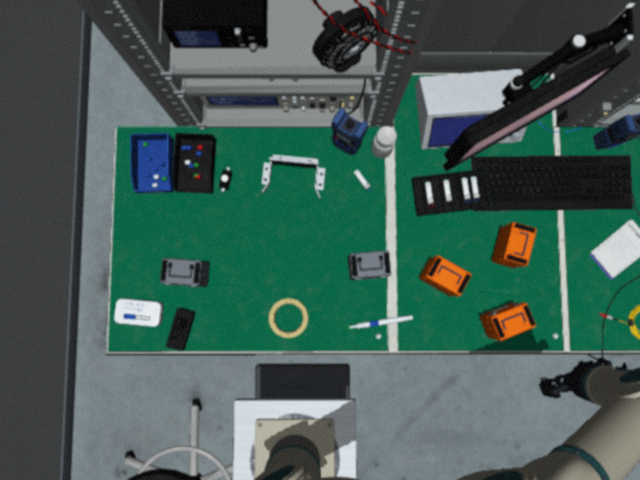

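View pics/scene0.png

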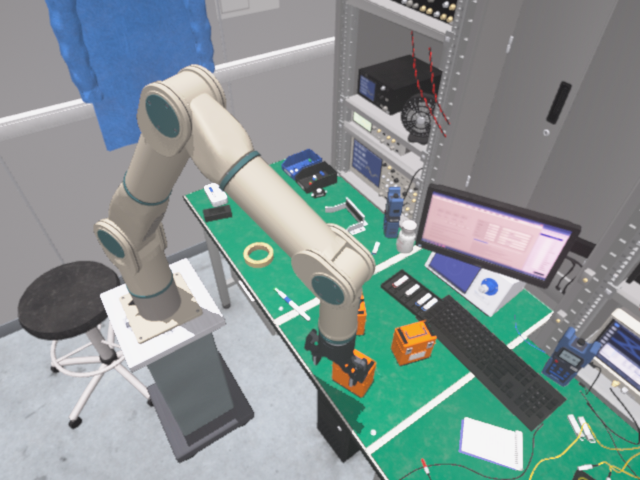

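The top view shows two grey cases at (185,272) and (370,265) with the dock at (294,172). The three orange look-alikes are at (445,275), (515,245) and (508,320). The tape roll is at (288,318) and the click cleaner at (381,323). The cassette is either the white item at (137,312) or the black one at (180,328), and the attenuator is at (225,178). The scene view has the cases hidden behind the arm.

```bash
python3 - <<'E'
from h import *
d=dict(np.load('top0.npz')); P=cloud(d)
def box(m,s):
    q=P[m][:,:2].astype(np.float32); r=cv2.minAreaRect(q); print(s,len(q),np.round(r[0],1),np.round(r[1],1),round(r[2],1),'z',np.percentile(P[m][:,2],[5,50,95]).round(1))
    print(cv2.boxPoints(r).round().tolist())
v,u=np.mgrid[0:480,0:640]
def roi(a,b,c,e): return (u>a)&(u<b)&(v>c)&(v<e)
for s,r in(('L',(155,220,250,292)),('R',(340,398,240,290))):
    R=roi(*r)&(d['range_z']>0)
    box(R&(P[...,2]>95)&(P[...,2]<125),s+' top'); box(R&(P[...,2]>20),s+' all')
R=roi(255,330,145,205)
box(R&(P[...,2]>40)&(P[...,2]<60),'stop'); box(R&(P[...,2]>20),'dock'); box(R&(P[...,2]>20)&(u<275),'dockL');box(R&(P[...,2]>20)&(u>308),'dockR')
for s,r in(('tape',(265,312,295,342)),('pen',(345,415,312,332)),('sfp',(350,372,165,192)),('att',(217,234,163,195))):
    im=d['img'].astype(int); g=(im[...,1]>im[...,0]*1.3); box(roi(*r)&~g,s)
out=np.hstack([cv2.resize(d['img'][y:y+70,x:x+80,::-1],None,fx=5,fy=5,interpolation=2) for x,y in((145,240),(330,230))])
o2=cv2.resize(d['img'][140:210,210:370,::-1],None,fx=5,fy=5,interpolation=2)
cv2.imwrite('pics/c1.png',cv2.resize(np.vstack([out,o2]),None,fx=.8,fy=.8))
E
```

```text
L top 1039 [480.2 282.7] [101.6  64.1] 85.3 z [101.8 108.4 113.6]
[[444.0, 235.0], [508.0, 229.0], [516.0, 331.0], [452.0, 336.0]]
L all 1215 [478.9 282.2] [102.7  66.5] 85.3 z [ 51.5 107.6 113.3]
[[442.0, 234.0], [508.0, 228.0], [516.0, 331.0], [450.0, 336.0]]
R top 1011 [ 497.8 -190.9] [ 65.4 100.6] 5.8 z [102.4 107.9 113.6]
[[460.0, -144.0], [470.0, -244.0], [535.0, -238.0], [525.0, -138.0]]
R all 1097 [ 497.4 -190.5] [ 65.8 101.5] 4.7 z [ 80.2 107.5 113.5]
[[460.0, -143.0], [469.0, -244.0], [534.0, -238.0], [526.0, -137.0]]
stop 192 [774.8   5.8] [128.4  11.5] 84.7 z [40.7 51.6 57.9]
[[763.0, -58.0], [775.0, -59.0], [786.0, 69.0], [775.0, 70.0]]
dock 392 [595.3  12.8] [380.  152.5] 0.1 z [23.1 40.8 58.3]
[[405.0, 89.0], [405.0, -64.0], [785.0, -63.0], [785.0, 89.0]]
dockL 86 [588.5  24.2] [402.1  57.6] 17.5 z [  21.2   30.5 1507.9]
[[388.0, -9.0], [405.0, -64.0], [789.0, 57.0], [772.0, 112.0]]
dockR 96 [589.9 -58. ] [369.   21.9] 3.4 z [22.1 32.8 56.6]
[[405.0, -58.0], [406.0, -80.0], [775.0, -58.0], [773.0, -36.0]]
tape 674 [371.8  12.4] [103.2 130.7] 62.1 z [ 0.3 24.4 29.8]
[[290.0, -3.0], [405.0, -64.0], [454.0, 27.0], [338.0, 89.0]]
pen 430 [ 359.  -182.8] [249.5  55.4] 81.2 z [-1.7  9.5 19. ]
[[313.0, -302.0], [367.0, -310.0], [405.0, -64.0], [351.0, -55.0]]
sfp 124 [ 578.  -135.8] [ 48.4 370.8] 74.8 z [ 2.5  8.7 14.9]
[[393.0, -110.0], [751.0, -208.0], [763.0, -161.0], [405.0, -64.0]]
att 158 [572.5  81.1] [439.3  51.1] 34.3 z [11.5 23.1 32.5]
[[377.0, -22.0], [405.0, -64.0], [768.0, 184.0], [740.0, 226.0]]
```

View pics/c1.png

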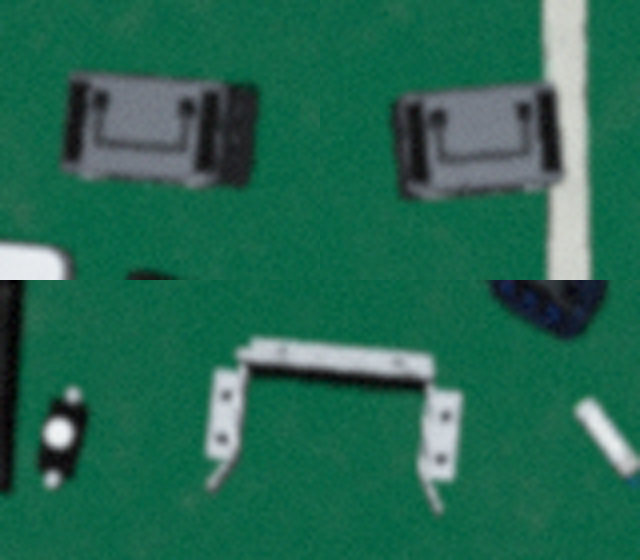

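The crop confirms two grey cases, the bare aluminium dock and the attenuator to its left. The left case has centre ≈ (480,282) and yaw ≈ -0.09. The right case has centre ≈ (498,-191) and yaw ≈ +0.09. The stop is at about x 770, y 6, with yaw ≈ -0.09.

```bash
cat >> h.py <<'E'
from scipy.spatial.transform import Rotation as Ro
def plan(x,y,z,psi):
    "target TCP, psi=heading (deg) of tool y, tool down; prints turn (tool axes) and shift in tool axes now and after turn"
    s=read_state(); R0=Ro.from_euler('xyz',s['tool_rot']).as_matrix(); p=s['eef_pos']
    c,t=np.cos(np.radians(psi)),np.sin(np.radians(psi))
    R1=np.stack([[0,0,-1],[c,t,0],np.cross([0,0,-1],[c,t,0])],1)
    print('clock',round(s['clock'],2),'p',p.round(1),'y-head',np.degrees(np.arctan2(R0[1,1],R0[0,1])).round(1),'F',s['force'].round(1),'w',round(s['width'],1))
    print(' turn',Ro.from_matrix(R0.T@R1).as_rotvec(degrees=True).round(1),'shift now',(R0.T@(np.array([x,y,z])-p)).round(1),'after',(R1.T@(np.array([x,y,z])-p)).round(1))
E
python3 - <<'E'
from h import *
plan(435,-197,190,95); plan(435,-197,190,-85)
E
```

```text
clock 0.1 p [ 247.4 -600.5  255.5] y-head -67.6 F [-0.3  0.2 -0.4] w 85.1
 turn [-1.626e+02 -1.000e-01  0.000e+00] shift now [  66.  -301.5 -327.1] after [ 65.5 385.6 222. ]
clock 0.1 p [ 247.4 -600.5  255.5] y-head -67.6 F [-0.3  0.2 -0.4] w 85.1
 turn [17.4  0.   0.1] shift now [  66.  -301.5 -327.1] after [  65.5 -385.6 -222. ]
```

Emit:
{"method": "jog_arm", "body": {"series": [[[8.7, 0, 0], [0, 0, 0], 0], [[8.7, 0, 0], [0, 0, 0], 0], [[0, 0, 0], [0, -50, -29], 0], [[0, 0, 0], [0, -50, -29], 0], [[0, 0, 0], [0, -50, -29], 0], [[0, 0, 0], [0, -50, -29], 0], [[0, 0, 0], [0, -50, -29], 0], [[0, 0, 0], [0, -50, -29], 0]]}}

```text
clock: 1.1
eef_pos: [395.4, -285.1, 256.2]
tool_rot: [-1.528, 1.571, 1.701]
force: [0.7, -0.7, 0.7]
width: 42.9
```

```bash
python3 - <<'E'
from h import *
plan(435,-197,117,-85)
E
```

```text
clock 1.1 p [ 395.4 -285.1  256.2] y-head -85.0 F [ 0.7 -0.7  0.7] w 42.9
 turn [-0.  0.  0.] shift now [139.2 -84.3 -47.1] after [139.2 -84.3 -47.1]
```

Emit:
{"method": "jog_arm", "body": {"series": [[[0, 0, 0], [0, -42, -23.5], 0], [[0, 0, 0], [0, -42, -23.5], 0], [[0, 0, 0], [46, 0, 0], 0], [[0, 0, 0], [46, 0, 0], 0], [[0, 0, 0], [46, 0, 0], 0], [[0, 0, 0], [0, 0, 0], 0]]}}

```text
clock: 1.85
eef_pos: [432.0, -198.2, 115.8]
tool_rot: [-0.478, 1.563, 2.75]
force: [-0.0, 0.3, 0.4]
width: 42.8
```

```bash
python3 - <<'E'
from h import *
plan(435,-197,117,-85)
E
```

```text
clock 1.85 p [ 432.  -198.2  115.8] y-head -85.0 F [-0.   0.3  0.4] w 42.8
 turn [-0.   0.4  0.2] shift now [-1.2 -0.9 -3. ] after [-1.2 -0.9 -3. ]
```

Emit:
{"method": "jog_arm", "body": {"series": [[[0, 0, 0], [0, 0, -12], 0], [[0, 0, 0], [0, 0, -10], 0], [[0, 0, 0], [0, 0, -10], 0], [[0, 0, 0], [0, 0, -10], 0], [[0, 0, 0], [0, 0, -10], 0], [[0, 0, 0], [0, 0, -10], 0], [[0, 0, 0], [0, 0, -8], 0], [[0, 0, 0], [0, 0, -6], 0]]}}

```text
clock: 2.85
eef_pos: [510.9, -192.4, 118.1]
tool_rot: [-2.822, 1.57, 0.407]
force: [0.3, -0.5, 0.6]
width: 42.9
```

```bash
python3 - <<'E'
from h import *
plan(430,-197,200,-85)
snap('scene','s1')
E
```

```text
clock 2.85 p [ 510.9 -192.4  118.1] y-head -85.0 F [ 0.3 -0.5  0.6] w 42.9
 turn [ 0. -0.  0.] shift now [-81.9  -2.5  80.9] after [-81.9  -2.4  81. ]
```

View pics/s1.png

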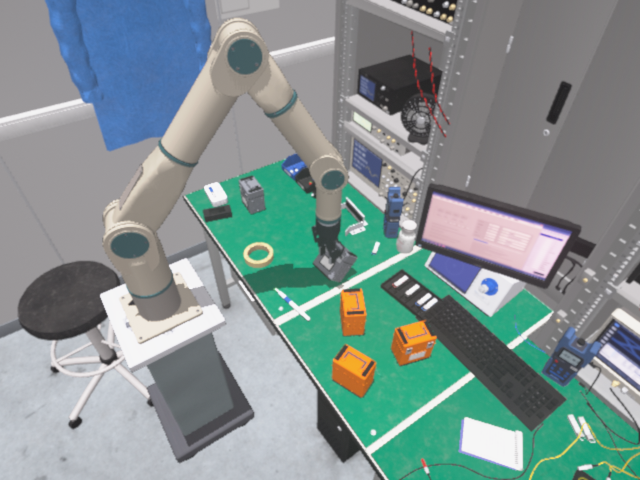

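The right case at (336,262) is about half-way over, still tilting. I'll push a little further.

Emit:
{"method": "jog_arm", "body": {"series": [[[0, 0, 0], [0, 0, -6], 0], [[0, 0, 0], [0, 0, -6], 0], [[0, 0, 0], [0, 0, -4], 0], [[0, 0, 0], [-40, 0, 0], 0], [[0, 0, 0], [-50, 0, 20], 0], [[0, 0, 0], [0, 0, 60], 0]]}}

```text
clock: 3.65
eef_pos: [450.7, -199.1, 211.6]
tool_rot: [2.716, 1.56, -0.336]
force: [-0.5, -1.9, -0.9]
width: 42.8
```

```bash
python3 - <<'E'
from h import *
plan(420,282+5,205,-95)
d=snap('scene','s2'); 
cv2.imwrite('pics/s2c.png',cv2.resize(d['img'][160:330,180:420,::-1],None,fx=3,fy=3,interpolation=2))
E
```

```text
clock 3.65 p [ 450.7 -199.1  211.6] y-head -84.9 F [-0.5 -1.9 -0.9] w 42.8
 turn [10.1 -0.6 -0.2] shift now [   4.5 -487.   -12.9] after [   6.6 -481.6   73. ]
```

View pics/s2c.png

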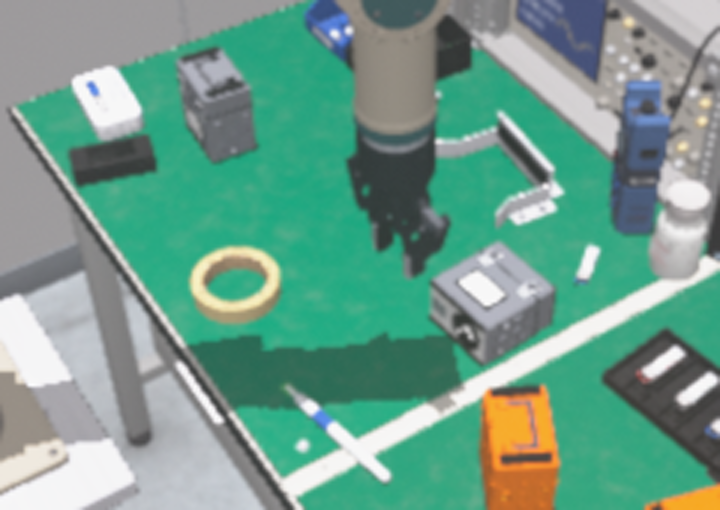

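The right case lies on its back at crop (490,300), and its underside shows the dark seal with a tick at (463,330), so the right case is the sealed one. The dock and bystanders look undisturbed. Next I'll tip the left case.

Emit:
{"method": "jog_arm", "body": {"series": [[[10.1, -0.6, -0.2], [0, 0, 0], 0], [[0, 0, 0], [0, -58, 9], 0], [[0, 0, 0], [0, -58, 9], 0], [[0, 0, 0], [0, -58, 9], 0], [[0, 0, 0], [0, -58, 9], 0], [[0, 0, 0], [0, -58, 9], 0], [[0, 0, 0], [0, -58, 9], 0], [[0, 0, 0], [0, -58, 9], 0]]}}

```text
clock: 4.7
eef_pos: [419.5, 213.7, 210.1]
tool_rot: [-0.226, 1.56, 2.826]
force: [0.5, 0.0, -0.6]
width: 43.0
```

```bash
python3 - <<'E'
from h import *
plan(418,287,117,-95)
E
```

```text
clock 4.7 p [419.5 213.7 210.1] y-head -95.1 F [ 0.5  0.  -0.6] w 43.0
 turn [-0.1  0.6  0.1] shift now [ 93.4 -72.6   7.1] after [ 93.1 -72.9   7.9]
```

Emit:
{"method": "jog_arm", "body": {"series": [[[0, 0.6, 0], [0, -37, 4], 0], [[0, 0, 0], [0, -36, 4], 0], [[0, 0, 0], [47, 0, 0], 0], [[0, 0, 0], [46, 0, 0], 0], [[0, 0, 0], [0, 0, 0], 0]]}}

```text
clock: 5.32
eef_pos: [416.1, 284.1, 114.7]
tool_rot: [0.397, 1.564, -2.834]
force: [0.0, 0.6, 1.1]
width: 42.7
```

```bash
python3 - <<'E'
from h import *
plan(418,287,117,-95)
E
```

```text
clock 5.33 p [416.1 284.1 114.7] y-head -95.1 F [0.  0.6 1.1] w 42.7
 turn [-0.1  0.3 -0.1] shift now [-2.4 -3.1 -1.6] after [-2.3 -3.1 -1.6]
```

Emit:
{"method": "jog_arm", "body": {"series": [[[0, 0, 0], [0, -3, -16], 0], [[0, 0, 0], [0, 0, -12], 0], [[0, 0, 0], [0, 0, -11], 0], [[0, 0, 0], [0, 0, -11], 0], [[0, 0, 0], [0, 0, -11], 0], [[0, 0, 0], [0, 0, -11], 0], [[0, 0, 0], [0, 0, -11], 0], [[0, 0, 0], [0, 0, -10], 0]]}}

```text
clock: 6.32
eef_pos: [512.0, 280.0, 117.1]
tool_rot: [-1.484, 1.568, 1.568]
force: [-0.6, -0.7, -0.1]
width: 43.0
```

Emit:
{"method": "jog_arm", "body": {"series": [[[0, 0, 0], [0, 0, -6], 0], [[0, 0, 0], [0, 0, -4], 0], [[0, 0, 0], [0, 0, 0], 0], [[0, 0, 0], [-40, 0, 0], 0], [[0, 0, 0], [-50, 0, 20], 0], [[0, 0, 0], [0, 0, 60], 0], [[0, 0, 0], [0, 0, 0], 0]]}}

```text
clock: 7.2
eef_pos: [435.7, 286.8, 207.4]
tool_rot: [-0.266, 1.565, 2.791]
force: [0.7, -1.1, -0.5]
width: 42.9
```

```bash
python3 - <<'E'
from h import *
plan(450,100,205,-90)
d=snap('scene','s3'); t=snap('top','t3')
cv2.imwrite('pics/s3c.png',np.vstack([cv2.resize(d['img'][160:310,180:420,::-1],(720,450),interpolation=2),cv2.resize(t['img'][140:340,110:430,::-1],(720,450))])[:, :] if 0 else np.hstack([cv2.resize(d['img'][160:310,180:420,::-1],(480,300),interpolation=2)[:, :400],cv2.resize(t['img'][140:340,110:410,::-1],(400,300))]))
P=cloud(t); v,u=np.mgrid[0:480,0:640]
for s,y0,y1 in(('L',200,360),('R',-280,-100)):
    m=(P[...,2]>50)&(P[...,2]<80)&(P[...,0]>440)&(P[...,0]<680)&(P[...,1]>y0)&(P[...,1]<y1)
    r=cv2.minAreaRect(P[m][:,:2].astype(np.float32)); print(s,m.sum(),r,cv2.boxPoints(r).round().tolist(),np.median(P[m][:,2]))
E
```

```text
clock 7.2 p [435.7 286.8 207.4] y-head -94.8 F [ 0.7 -1.1 -0.5] w 42.9
 turn [-4.8  0.3  0.1] shift now [  2.  184.9 -29.9] after [  2.4 186.8 -14.3]
L 1619 ((567.9212646484375, 274.9601135253906), (101.52458190917969, 109.76419067382812), 85.53382110595703) [[509.0, 229.0], [619.0, 220.0], [627.0, 321.0], [517.0, 330.0]] 64.72526606241081
R 1580 ((587.1650390625, -183.37863159179688), (109.68450164794922, 100.8778076171875), 4.026512145996094) [[529.0, -137.0], [536.0, -238.0], [645.0, -230.0], [638.0, -129.0]] 64.53311803015038
```

View pics/s3c.png

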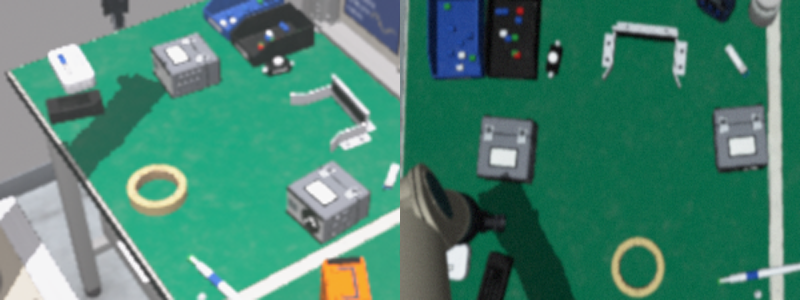

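Both cases lie on their backs, and only the right one, at crop (325,205) of the left panel, shows the seal. Now I'll refine the dock pose and plan the sideways push.

```bash
python3 - <<'E'
from h import *
t=dict(np.load('t3.npz')); P=cloud(t).reshape(-1,3); im=t['img'].reshape(-1,3).astype(int)
g=im[:,1]>im[:,0]*1.3
m=(P[:,0]>670)&(P[:,0]<800)&(P[:,1]>-85)&(P[:,1]<95)&~g
Q=P[m]
s=Q[(Q[:,2]>42)&(Q[:,2]<60)]; k=np.polyfit(s[:,1],s[:,0],1); print('stop fit x=a*y+b',k,'yaw',-np.arctan(k[0]))
yaw=-np.arctan(k[0]); c,n=np.cos(yaw),np.sin(yaw)
L=np.c_[Q[:,0]*c+Q[:,1]*n,-Q[:,0]*n+Q[:,1]*c,Q[:,2]]
for lo,hi in((2,12),(12,22),(22,34),(34,46),(46,62)):
    w=L[(L[:,2]>lo)&(L[:,2]<hi)]; print(lo,hi,len(w),'stop u',np.percentile(w[w[:,0]>w[:,0].max()-25,0],[5,50,95]).round(1))
    b=w[(w[:,0]<w[:,0].max()-22)&(w[:,0]>w[:,0].max()-55)]
    for sg in(b[b[:,1]>75],b[b[:,1]<75]):
        if len(sg): print('   wall v',np.percentile(sg[:,1],[2,20,50,80,98]).round(1))
w=L[(L[:,2]>44)]; print('stop v',np.percentile(w[:,1],[1,99]), 'u',np.percentile(w[:,0],[2,50,98]))
plan(585,-270,150,4);plan(585,-270,150,-176); print(read_state()['qpos'].round(2))
E
```

```text
stop fit x=a*y+b [9.88902059e-02 7.74640313e+02] yaw -0.09856972616441834
2 12 232 stop u [781.9 790.3 794.4]
   wall v [142.7 150.  154.5 159.2 163.7]
   wall v [-3.   0.4  5.5 13.  20.9]
12 22 26 stop u [748.4 754.2 768.6]
   wall v [142.8 143.  143.2 143.4 143.6]
   wall v [16.5 16.5 16.5 16.5 16.5]
22 34 99 stop u [748.4 766.7 770.4]
   wall v [143.  143.1 144.2 145.2 145.8]
   wall v [16.5 17.  18.1 18.4 19. ]
34 46 100 stop u [765.9 768.2 771.4]
   wall v [144.3 144.3 144.3 144.3 144.3]
46 62 131 stop u [768.  771.4 775.1]
stop v [ 18.23198681 142.95872421] u [767.03093811 771.18929903 775.83007245]
clock 7.3 p [440.8 286.6 207.6] y-head -95.0 F [-0.5  1.2 -0.1] w 42.5
 turn [-99.   -0.1   0.1] shift now [  56.   542.  -192.3] after [ 57.6 105.  565.3]
clock 7.3 p [440.8 286.6 207.6] y-head -95.0 F [-0.5  1.2 -0.1] w 42.5
 turn [81.   0.1  0.1] shift now [  56.   542.  -192.3] after [  57.6 -105.  -565.3]
[-0.74  0.52  0.16  1.92 -0.12  0.71 -2.16]
```

Emit:
{"method": "jog_arm", "body": {"series": [[[0, 0, 0], [0, 58, -21], -0.5], [[0, 0, 0], [0, 58, -21], -0.5], [[0, 0, 0], [0, 58, -21], -0.5], [[0, 0, 0], [0, 58, -21], -0.5], [[0, 0, 0], [0, 58, -21], -0.5], [[0, 0, 0], [0, 58, -21], -0.5], [[0, 0, 0], [0, 58, -21], -0.5], [[0, 0, 0], [0, 58, -21], -0.5]]}}

```text
clock: 8.3
eef_pos: [568.4, -194.1, 205.7]
tool_rot: [-1.714, 1.569, 1.337]
force: [0.5, -0.4, 0.7]
width: 64.1
```

Emit:
{"method": "jog_arm", "body": {"series": [[[-10, 0, 0], [0, 0, 0], -0.5], [[-10, 0, 0], [0, 0, 0], -0.5], [[-10, 0, 0], [0, 0, 0], -0.5], [[-10, 0, 0], [0, 0, 0], -0.5], [[-10, 0, 0], [0, 0, 0], -0.5], [[-10, 0, 0], [0, 0, 0], -0.5], [[-10, 0, 0], [0, 0, 0], -0.5], [[-10, 0, 0], [0, 0, 0], -0.5]]}}

```text
clock: 9.3
eef_pos: [567.8, -192.3, 205.5]
tool_rot: [-2.884, 1.569, 1.569]
force: [-0.0, -0.1, 0.4]
width: 64.2
```

```bash
python3 - <<'E'
from h import *
plan(587,-268,150,4); print(read_state()['qpos'].round(2))
E
```

```text
clock 9.3 p [ 567.8 -192.3  205.5] y-head -14.9 F [-0.  -0.1  0.4] w 64.2
 turn [-18.9  -0.1   0. ] shift now [55.4 38.  68.3] after [55.5 13.8 76.8]
[ 0.45  0.63 -0.27  1.71  0.21  0.83 -0.17]
```

Emit:
{"method": "jog_arm", "body": {"series": [[[-9.5, 0, 0], [0, 0, 0], -0.5], [[-9.4, 0, 0], [0, 0, 0], -0.5], [[0, 0, 0], [0, 7, 38.5], -0.5], [[0, 0, 0], [0, 7, 38.5], -0.5], [[0, 0, 0], [56, 0, 0], -0.5], [[0, 0, 0], [56, 0, 0], -0.5], [[0, 0, 0], [40, 0, 0], -0.5], [[0, 0, 0], [14, 0, 0], -0.5]]}}

```text
clock: 10.3
eef_pos: [584.8, -267.0, 36.6]
tool_rot: [-2.344, 1.565, 2.433]
force: [0.4, -1.3, 0.7]
width: 63.6
```

```bash
python3 - <<'E'
from h import *
plan(590,0,38,-5.6)
E
```

```text
clock 10.3 p [ 584.8 -267.    36.6] y-head 3.7 F [ 0.4 -1.3  0.7] w 63.6
 turn [ 9.3 -0.2  0.3] shift now [  -0.4   22.5 -266.1] after [  -1.4  -20.9 -266.2]
```

Emit:
{"method": "jog_arm", "body": {"series": [[[0, 0, 0], [0, 0, -14], -0.5], [[0, 0, 0], [0, 0, -14], -0.5], [[1, 0, 0], [0, 0, -16], -0.5], [[1, 0, 0], [0, 0, -16], -0.5], [[1, 0, 0], [0, 0, -16], -0.5], [[1, 0, 0], [0, 0, -16], -0.5], [[1, 0, 0], [0, 0, -16], -0.5], [[1, 0, 0], [0, 0, -16], -0.5]]}}

```text
clock: 11.3
eef_pos: [582.7, -142.7, 40.8]
tool_rot: [2.624, 1.57, 1.013]
force: [-1.0, -4.9, 5.0]
width: 64.1
```

```bash
python3 - <<'E'
from h import *
plan(590,0,38,-5.6)
p=read_state()['eef_pos']; print('v',p[0]*.0984+p[1]*.995)
t=snap('top','t4'); P=cloud(t)
m=(P[...,2]>50)&(P[...,2]<75)&(P[...,0]>440)&(P[...,0]<690)&(P[...,1]>-170)&(P[...,1]<150)
r=cv2.minAreaRect(P[m][:,:2].astype(np.float32)); print(m.sum(),r,cv2.boxPoints(r).round().tolist())
E
```

```text
clock 11.3 p [ 582.7 -142.7   40.8] y-head -2.3 F [-1.  -4.9  5. ] w 64.1
 turn [ 3.3 -0.1 -0. ] shift now [   2.9    1.5 -142.9] after [   2.8   -6.6 -142.7]
v -84.64205919365911
1293 ((583.9861450195312, -80.02296447753906), (101.96842956542969, 122.18926239013672), 86.79560089111328) [[520.0, -128.0], [642.0, -134.0], [648.0, -33.0], [526.0, -26.0]]
```

Emit:
{"method": "jog_arm", "body": {"series": [[[1.1, 0, 0], [0, 0, -15], -0.5], [[1.1, 0, 0], [0, 0, -15], -0.5], [[1.1, 0, 0], [0, 0, -15], -0.5], [[0, 0, 0], [0, 0, -15], -0.5], [[0, 0, 0], [0, 0, -15], -0.5], [[0, 0, 0], [0, 0, -15], -0.5], [[0, 0, 0], [0, 0, -10], -0.5], [[0, 0, 0], [0, 0, -4], -0.5]]}}

```text
clock: 12.35
eef_pos: [590.7, -38.9, 40.7]
tool_rot: [-2.946, 1.569, 1.67]
force: [-0.5, -6.8, 4.7]
width: 64.2
```

Emit:
{"method": "jog_arm", "body": {"series": [[[0, 0, 0], [0, 0, 15], -0.5], [[0, 0, 0], [0, 0, 15], -0.5], [[0, 0, 0], [-60, 0, 0], -0.5], [[0, 0, 0], [-60, 0, 0], 0], [[0, 0, 0], [0, -60, 0], 0], [[0, 0, 0], [0, -60, 0], 0], [[0, 0, 0], [0, -20, 0], 0]]}}

```text
clock: 13.22
eef_pos: [443.6, -56.5, 160.3]
tool_rot: [-1.938, 1.566, 2.677]
force: [1.1, 0.8, 0.1]
width: 42.6
```

```bash
cat >> h.py <<'E'
def case(f):
    t=snap('top',f); P=cloud(t)
    m=(P[...,2]>52)&(P[...,2]<75)&(P[...,0]>500)&(P[...,0]<800)&(P[...,1]>-120)&(P[...,1]<150)
    m=cv2.morphologyEx(m.astype(np.uint8),cv2.MORPH_OPEN,np.ones((9,9)))>0
    r=cv2.minAreaRect(P[m][:,:2].astype(np.float32)); b=cv2.boxPoints(r); c,n=.99515,-.0984
    print(m.sum(),np.round(r[0],1),np.round(r[1],1),round(r[2],1),b.round().tolist())
    x,y=r[0]; print('dock frame centre x %.1f (home -55) y %.1f'%(x*c+y*n-768,-x*n+y*c-80.7))
E
python3 - <<'E'
from h import *
case('t5'); plan(490,32,150,84.4)
print(read_state()['qpos'].round(2))
E
```

```text
1526 [601.2  24. ] [100.7 107.3] 86.6 [[545.0, -23.0], [652.0, -29.0], [658.0, 71.0], [551.0, 77.0]]
dock frame centre x -172.1 (home -55) y 2.3
clock 13.28 p [442.4 -56.4 160.2] y-head -5.6 F [-3.6  1.3 -0.4] w 42.4
 turn [-90.   -0.4   0.2] shift now [ 10.1  38.9 -92.6] after [10.2 92.6 38.8]
[ 0.24  0.52 -0.24  2.15  0.24  0.5  -0.28]
```

Emit:
{"method": "jog_arm", "body": {"series": [[[0, 0, 0], [0, 20, -46], 0], [[0, 0, 0], [0, 19, -46], 0], [[-10, 0, 0], [0, 0, 0], 0], [[-10, 0, 0], [0, 0, 0], 0], [[-10, 0, 0], [0, 0, 0], 0], [[-10, 0, 0], [0, 0, 0], 0], [[-10, 0, 0], [0, 0, 0], 0], [[-10, 0, 0], [0, 0, 0], 0]]}}

```text
clock: 14.28
eef_pos: [497.1, 31.4, 160.4]
tool_rot: [2.069, 1.568, 1.453]
force: [0.9, -0.0, -0.7]
width: 42.7
```

Emit:
{"method": "jog_arm", "body": {"series": [[[-10, 0, 0], [0, 0, 0], -0.3], [[-10, 0, 0], [0, 0, 0], -0.3], [[-10, 0, 0], [0, 0, 0], -0.3], [[0, 0, 0], [0, 0, 0], -0.3]]}}

```text
clock: 14.78
eef_pos: [496.9, 31.5, 160.3]
tool_rot: [1.689, 1.567, 1.589]
force: [0.2, 0.5, 0.4]
width: 55.4
```

```bash
python3 - <<'E'
from h import *
plan(505,31,37,84.4)
E
```

```text
clock 14.78 p [496.9  31.5 160.3] y-head 84.3 F [0.2 0.5 0.4] w 55.4
 turn [-0.1 -0.  -0.2] shift now [ 1.233e+02 -1.000e-01  8.200e+00] after [123.3   0.3   8.1]
```

Emit:
{"method": "jog_arm", "body": {"series": [[[0, 0, 0], [55, 0, 0], -0.3], [[0, 0, 0], [54, 0, 0], -0.3], [[0, 0, 0], [14, 0, 15], -0.3], [[0, 0, 0], [0, 0, 14], -0.3], [[0, 0, 0], [0, 0, 14], -0.3], [[0, 0, 0], [0, 0, 14], -0.3], [[0, 0, 0], [0, 0, 14], -0.3], [[0, 0, 0], [0, 0, 14], -0.3]]}}

```text
clock: 15.78
eef_pos: [582.0, 24.0, 38.8]
tool_rot: [1.734, 1.568, 1.634]
force: [-3.4, 0.7, -0.7]
width: 55.2
```

```bash
python3 - <<'E'
from h import *
case('t6'); plan(655,15,37,84.4)
E
```

```text
99 [685.4 -18.9] [23.1 26.3] 0.4 [[674.0, -6.0], [674.0, -32.0], [697.0, -32.0], [697.0, -6.0]]
dock frame centre x -84.1 (home -55) y -32.1
clock 15.82 p [584.5  23.7  39. ] y-head 84.3 F [ 1.8  0.  -0.2] w 55.3
 turn [-0.1  0.2 -0.2] shift now [ 2.2 -1.7 71. ] after [ 2.  -1.8 71. ]
```

Emit:
{"method": "jog_arm", "body": {"series": [[[0, 0, 0], [0, 0, 11], -0.3], [[0, 0, 0], [0, 0, 11], -0.3], [[0, 0, 0], [0, 0, 10], -0.3], [[0, 0, 0], [0, 0, 10], -0.3], [[0, 0, 0], [0, 0, 8], -0.3], [[0, 0, 0], [0, 0, 6], -0.3]]}}

```text
clock: 16.58
eef_pos: [636.9, 19.0, 37.5]
tool_rot: [1.771, 1.568, 1.675]
force: [-3.7, -0.0, 2.1]
width: 55.2
```

Emit:
{"method": "jog_arm", "body": {"series": [[[0, 0, 0], [0, 0, 4], -0.3], [[0, 0, 0], [0, 0, 3], -0.3], [[0, 0, 0], [0, 0, 2], -0.3], [[0, 0, 0], [0, 0, 0], -0.3]]}}

```text
clock: 17.08
eef_pos: [645.9, 18.1, 37.5]
tool_rot: [1.392, 1.568, 1.296]
force: [-1.9, -0.0, -1.2]
width: 55.7
```

```bash
python3 - <<'E'
from h import *
p=read_state()['eef_pos'];print('u',p[0]*.99515-p[1]*.0984)
plan(655,15,37,84.4)
d=snap('scene','s7'); cv2.imwrite('pics/s7c.png',cv2.resize(d['img'][170:290,260:420,::-1],None,fx=4,fy=4,interpolation=2))
E
```

```text
u 641.034288096633
clock 17.07 p [645.9  18.1  37.5] y-head 84.5 F [-1.9 -0.  -1.2] w 55.7
 turn [ 0.1  0.  -0.2] shift now [ 0.5 -2.2  9.3] after [ 0.5 -2.2  9.3]
```

View pics/s7c.png

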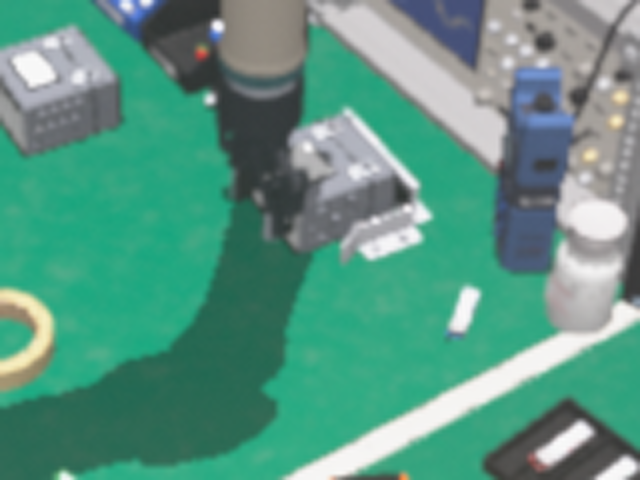

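The sealed case is in the dock at crop (345,180), with its lid close to the stop. I'll push in small steps until the force rises.

Emit:
{"method": "jog_arm", "body": {"series": [[[0, 0, 0], [0, 0, 2], -0.3], [[0, 0, 0], [0, 0, 2], -0.3], [[0, 0, 0], [0, 0, 2], -0.3], [[0, 0, 0], [0, 0, 0], -0.3]]}}

```text
clock: 17.62
eef_pos: [648.7, 17.7, 37.0]
tool_rot: [2.926, 1.565, 2.83]
force: [-9.5, 1.2, 2.9]
width: 55.6
```

Emit:
{"method": "jog_arm", "body": {"series": [[[0, 0, 0], [0, 0, 2], -0.3], [[0, 0, 0], [0, 0, 1], -0.3], [[0, 0, 0], [0, 0, 0], -0.3]]}}

```text
clock: 18.0
eef_pos: [648.6, 17.9, 36.4]
tool_rot: [3.12, 1.559, 3.025]
force: [-15.2, 1.4, 5.5]
width: 55.5
```

Force is up to 15 N with no further motion, so the case is against the stop. I'll back off and check.

Emit:
{"method": "jog_arm", "body": {"series": [[[0, 0, 0], [0, 0, -15], -0.3], [[0, 0, 0], [0, 0, -50], -0.3], [[0, 0, 0], [-50, 0, -50], -0.3], [[0, 0, 0], [-50, 0, -50], -0.3], [[0, 0, 0], [-50, 60, 0], -0.3], [[0, 0, 0], [0, -60, 0], -0.3], [[0, 0, 0], [0, 0, 0], -0.3]]}}

```text
clock: 18.88
eef_pos: [501.6, 15.0, 166.5]
tool_rot: [-0.633, 1.568, -0.735]
force: [-0.3, -0.2, -0.8]
width: 55.8
```

```bash
python3 - <<'E'
from h import *
case('t8'); print(read_state()['eef_pos'].round(),read_state()['force'].round(1))
t=dict(np.load('t8.npz')); s=snap('scene','s8')
P=cloud(t); m=(P[...,2]>50)&(P[...,2]<80)&(P[...,0]>440)&(P[...,0]<680)&(P[...,1]>200)&(P[...,1]<360)
r=cv2.minAreaRect(P[m][:,:2].astype(np.float32)); print('other',r)
cv2.imwrite('pics/f8.png',np.vstack([cv2.resize(t['img'][130:350,100:430,::-1],(495,330)),cv2.resize(s['img'][160:280,240:420,::-1],(495,330)) [:270]]))
E
```

```text
1407 [714.5  12.5] [101.  107.4] 84.6 [[656.0, -33.0], [763.0, -43.0], [773.0, 58.0], [666.0, 68.0]]
dock frame centre x -58.2 (home -55) y 2.1
[502.  17. 166.] [-1.1  0.1  0.2]
other ((567.7105102539062, 275.24029541015625), (103.02543640136719, 109.06114196777344), 85.04862976074219)
```

View pics/f8.png

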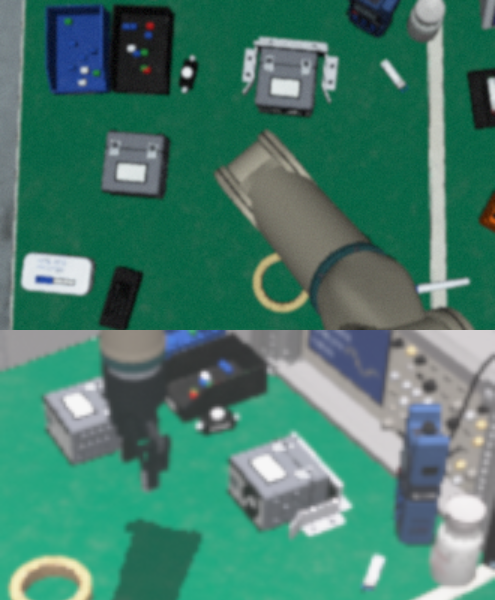

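The case sits against the stop at top-view crop (288,78), square to the dock, with the seal visible. The other case, at (135,165), is unmoved and the bystanders are in place.

```bash
python3 -c "
from cell import *
print(finish_job())"
```

```text
the job is handed in; nothing more can be done
None
```

I tipped both cases onto their backs, pushed the sealed one into the dock and handed the job in at about 19 s on the robot clock. `finish_job()` reports no verdict, so success rests on my own checks.

- **Which case:** the right-hand case showed the dark seal with its tick once it was over. I saw no seal on the left case, though its underside was in shadow.
- **Docking:** I slid the sealed case sideways in line with the dock, then pushed it in. At the end stop the force rose to 15 N and it stopped moving.
- **Sealed case, last check:** its centre was about 2 mm off the dock's centre line, and it was square within about 0.01 rad.
- **Other case, last check:** it was still lying where it fell, with its pivot edge within about 5 mm of its start.
- **Bystanders and arm:** the bystanders looked undisturbed in the pictures, but I did not measure them again. The tape roll was partly hidden by the arm in the last top view and clear in the other. The arm was clear of everything.
- **One disagreement:** the camera put the sealed case's centre at -58 mm in the dock frame, against -55 mm when fully home. I put that down to calibration error and the case measuring 107 mm long instead of 110, and the rise in force at the stop suggests it is home.

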